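# Zero the blue RF power meter

### The job

Before the next measurement, zero the power meter with the blue case: press its yellow membrane key straight down, firmly but without jabbing it, keep it down for about a second, then let go and move clear. Do not touch the beige or the black meter.

Things in the scene. Friction and masses are not known exactly. Their poses are not given: they have to be found in the camera images.
- meter_blue: RF power meter with blue case, face up, fixed; box 160 (x) x 100 (y) x 42 mm high. Origin: centre of its underside, on the bench; +x points to its green screen, z up. Yellow key 36 (x) x 40 (y) mm centred at x = -45 mm, y = 0; its flat top at z = 46 mm, 4 mm above the face. Meters lie side by side in any order, turned up to 20 degrees, 15 mm or more apart; loose modules under 30 mm high lie beyond.
- zero_key (a joint): the blue meter's yellow membrane key: travel straight down in m, 0 up, 0.0015 fully down. Stiff spring: gives from 2 N, counts as pressed beyond 0.001 (4 N), solid stop at 5 N, springs back when let go. 6 to 10 N is a good press; over 40 N on the meter damages it.
- meter_beige: RF power meter with a beige case, box 160 (x) by 100 (y) by 42 mm high, same build as the blue one, with its own yellow key that stands 4 mm proud. Origin: centre of its underside, on the bench; +x points to its screen end. Fixed. Not to be touched.
- meter_black: RF power meter with a black case, box 160 (x) by 100 (y) by 42 mm high, same build as the blue one, with its own yellow key that stands 4 mm proud. Origin: centre of its underside, on the bench; +x points to its screen end. Fixed. Not to be touched.
Mind the look-alikes: they are no part of the job. What is shaped like the meter_blue but orange is not meant.

How it is judged:
On the way:
1. the blue meter's key is kept down (beyond 1 mm, about 4 N) for 0.6 s (value of joint zero_key above 0.001 m), for 0.6 s.
At the end, for the whole second after the job is handed in: The blue meter's key has been pressed and held, is now back up (within 0.4 mm) and nothing touches the blue meter (value of joint zero_key below 0.0004 m and contact force between anything else and meter_blue below 0.3 N).
It fails at once if the beige meter is touched (over 2 N) (contact force between anything else and meter_beige above 2 N).
It fails at once if the black meter is touched (over 2 N) (contact force between anything else and meter_black above 2 N).
It fails at once if the blue meter is struck or pressed with more than 40 N (contact force between anything else and meter_blue above 40 N).
It also fails if it takes over 26 s, if anything falls off the work surface, if the arm or the gripper's body presses on something with over 40 N, if the wrist force passes 120 N, or if a joint passes its speed limit or range.

### The arm

A 6-joint arm with a two-finger parallel gripper is mounted at the origin on the work surface. World frame = base frame: x ahead of the robot, y to its left, z up, the work surface at z = 0. Lengths are in m, angles in rad, forces in N, time in s.
With the tool pointing down it reaches from about 0.275 to 0.775 m from the base axis. Payload 14.6 kg.
Tool frame: the origin (TCP) lies at the very end of the fingers, on their centre line; the grasp point (between the pads) lies grip_depth behind it (grip_depth is the distance from the TCP to the grasp point, in m); z points along the fingers, x is the direction in which the jaws open and shut, and the axes are right-handed (so a half turn about z gives the same grasp; the last joint's range is limited). The gripper opens to 85 mm and grips with 20 to 120 N. Pads are 22 mm wide; open, the fingers measure 114 mm over their backs; the gripper's body (76 mm by 85 mm) begins 54 mm behind the grasp point. The pads swing forward as they close: fully open they stand 13 mm farther back than shut.
Start: joints at [1.032, 0.263, -0.048, 1.259, 0, 1.415], TCP at [0.197, 0.487, 0.196] pointing down, gripper open.
Joint ranges: [-2.65, 2.65], [-0.89, 1.7], [-1.18, 1.37], [-2.13, 2.11], [-1.35, 1.29], [-3.14, 3.14]. Speed limits (rad/s): [1.89, 1.89, 2.57, 2.79, 3.14, 3.14].

### API

Orientations are given as a unit quaternion [x, y, z, w].
In Python, from cell import * gives the robot as it stands.
- The arm moves only by the tool apply_moves, never from a script. Its argument "increments" is a list that holds one entry, the list of rows, each a list of 5 numbers: the closure, from -1 (fully open) to 1 (shut), so that 0 is half open, then the shift along the tool's x, y, z in mm, then the turn about the tool's z in degrees. A call has 1 to 20 rows; each row shifts and turns the pose as measured when the row begins, along the tool's axes as they then stand; what a row does not reach is not made up. A row lasts 1/12 s, in which the tool goes at most 41.7 mm and 7.16 degrees, less where a joint would pass 70% of its speed; a pose out of reach is approached as far as the arm can. A call is refused whole if a number of a shift passes 41.7 or a number of a turn 7.16, either way. A call with a gripper value outside its range is refused whole. The fingers move at their own pace and stop on an object; the grip force is fixed at half the most. Time passes only in rows, so rows that do not move let the fingers close. It gives the time, the measured TCP pose, the force and the opening at its end, in the units of the state.
- observe(): the state, without advancing time (a new reading comes with each control period).
- read_camera(name): name is "scene" or "top"; returns the picture (420x560x3 uint8, blue, green, red); there is no depth.
- camera_model(name): a dict with "fx", "fy", "cx", "cy" (pixels), "camera_from_world" (4x4, takes a point from world to camera coordinates). Camera axes: x right, y down, z forward; pixel columns grow to the right and rows downward; lengths in m; the calibration is good to about 2 mm. A picture is of the moment at which its call begins. camera_model takes no time and is no camera call.
- finish_job(): hands the job in, once; it reports no verdict.
The state is a dict: "time_s": time; "joints": joint angles; "dq": joint speeds; "effort": joint torques, N m; "eef_pos": TCP position; "tcp_rot": TCP orientation; "contact_force": force on the tool from outside, world axes, zero at the start; "torque": the same for the moment, N m; "width": finger opening in m.
Only numpy, scipy, OpenCV 4.12 (cv2) and the standard library are available. Lean on these libraries where they do the work, as an engineer would, in place of code of your own. Each camera call takes 0.05 s, during which the arm holds its last target. There are 200 camera calls.

## Working session

There is one attempt and no reset: what is moved stays moved. The work goes in short steps, Python scripts to look and compute and a tool call to move; the robot and the scene stay as the last step left them, time stands still between calls to the robot, and variables do not carry over. Pictures are saved under pics/ and viewed, about 8 in all and at most 12, crops included, and the job is handed in when it is done.

Besides the shell and the picture viewer there is one more tool, called after "Call:" by a JSON object that holds its "fn" and its "kwargs". apply_moves: Moves the arm, as the interface text tells. Its arguments: {"type":"object","properties":{"increments":{"type":"array"}},"required":["increments"]}

```bash
mkdir -p pics
python3 - <<'E'
from cell import *
import cv2
for n in("scene","top"): cv2.imwrite(f"pics/{n}0.png",read_camera(n))
s=observe();print(s)
for n in("scene","top"):print(camera_model(n))
E
```

```text
{'time_s': 0.1, 'joints': array([ 1.03170497e+00,  2.63467887e-01, -4.88645857e-02,  1.25940068e+00,
        7.18844785e-06,  1.41545621e+00]), 'dq': array([-0.00149752, -0.00409098,  0.00071894, -0.00061626,  0.00220417,
        0.00193469]), 'effort': array([ 3.02974149e-03, -6.38578105e+01,  3.85064828e+01,  9.94849921e-03,
       -1.24524536e-04, -5.43390740e-06]), 'eef_pos': array([0.1964391, 0.4865655, 0.1951802]), 'tcp_rot': array([ 8.28975633e-01,  5.59284526e-01, -4.25686266e-04,  1.95491194e-04]), 'contact_force': array([0.37664044, 0.10946408, 0.0299188 ]), 'torque': array([ 0.00216203, -0.00328684, -0.0271796 ]), 'width': 0.08580103405940871}
{'fx': 522.7846330867912, 'fy': 522.7846330867912, 'cx': 282.60719343343874, 'cy': 213.07985183843854, 'camera_from_world': array([[ 0.65733553,  0.75324935,  0.02292186, -0.11764877],
       [ 0.47921784, -0.39433602, -0.78412331, -0.25891525],
       [-0.58160146,  0.52641668, -0.62018161,  2.07676694],
       [ 0.        ,  0.        ,  0.        ,  1.        ]])}
{'fx': 473.7975641243383, 'fy': 473.7975641243383, 'cx': 280.4522349890818, 'cy': 212.51083351157854, 'camera_from_world': array([[ 0.01040672, -0.99993187,  0.00528653, -0.21665393],
       [-0.97985611, -0.01125192, -0.19938758,  0.42835112],
       [ 0.19943348, -0.00310507, -0.97990645,  1.31582422],
       [ 0.        ,  0.        ,  0.        ,  1.        ]])}
```

View pics/top0.png

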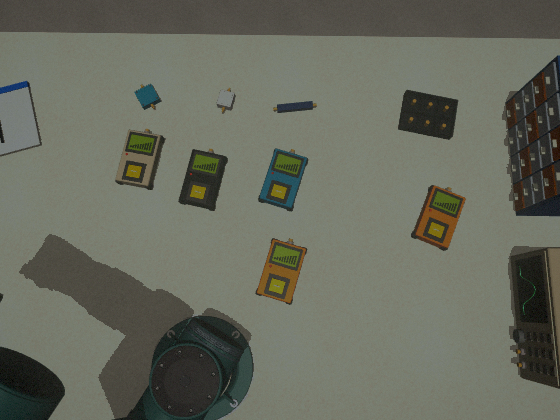

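View pics/scene0.png

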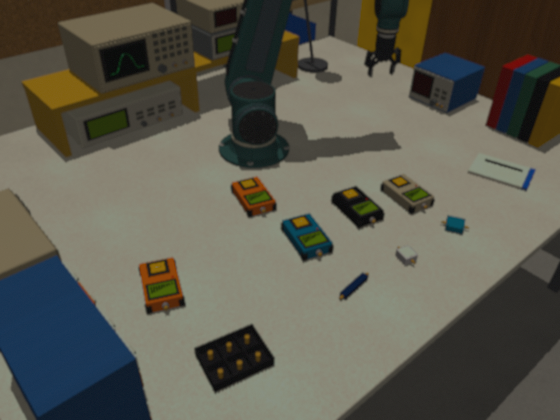

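The top view shows the blue meter at about (284,180), with its yellow key at (281,190) and its screen up-image. The black meter is to its left at (204,180), beige is beyond that, and an orange look-alike is below at (282,270). In the scene view the blue meter is at (307,236), with its key at about (300,223).

```bash
cat > h.py <<'E'
import cv2, numpy as np
from cell import *
from scipy.spatial.transform import Rotation as R
def ray(n,uv):
    m=camera_model(n);T=m["camera_from_world"];Q=T[:3,:3]
    d=Q.T@np.array([(uv[0]-m["cx"])/m["fx"],(uv[1]-m["cy"])/m["fy"],1]);return -Q.T@T[:3,3],d/np.linalg.norm(d)
def plane(n,uv,z):
    o,d=ray(n,uv);return o+d*(z-o[2])/d[2]
def tri(a,b):
    (o,d),(p,e)=ray("top",a),ray("scene",b)
    t=np.linalg.lstsq(np.c_[d,-e],p-o,rcond=None)[0];x,y=o+t[0]*d,p+t[1]*e
    return (x+y)/2,np.linalg.norm(x-y)
def blob(img,lo,hi,box):
    x0,y0,x1,y1=box;h=cv2.cvtColor(img,cv2.COLOR_BGR2HSV)
    m=np.zeros(h.shape[:2],np.uint8);m[y0:y1,x0:x1]=cv2.inRange(h,lo,hi)[y0:y1,x0:x1]
    c=max(cv2.findContours(m,cv2.RETR_EXTERNAL,cv2.CHAIN_APPROX_NONE)[0],key=cv2.contourArea)
    M=cv2.moments(c);return np.array([M["m10"],M["m01"]])/M["m00"],cv2.minAreaRect(c),M["m00"]
E
python3 - <<'E'
from h import *
im={n:cv2.imread(f"pics/{n}0.png") for n in("top","scene")}
box={"top":(255,145,312,215),"scene":(275,208,338,262)}
Y=((20,120,90),(30,255,255)); G=((33,100,60),(60,255,255)); B=((90,90,50),(115,255,255))
r={}
for n in im:
    for k,c in zip("YGB",(Y,G,B)):
        r[n,k]=blob(im[n],*c,box[n]);print(n,k,r[n,k])
for k in "YGB":print(k,tri(r["top",k][0],r["scene",k][0]),plane("top",r["top",k][0],.046 if k=="Y" else .042),plane("scene",r["scene",k][0],.046 if k=="Y" else .042))
g=plane("top",r["top","G"][0],.042)-plane("top",r["top","Y"][0],.046);print("yaw",np.degrees(np.arctan2(g[1],g[0])),np.linalg.norm(g))
q=[plane("top",p,.046)[:2] for p in cv2.boxPoints(r["top","Y"][1])];print(q,[np.linalg.norm(q[i]-q[i-1]) for i in range(4)])
s=observe();print(R.from_quat(s["tcp_rot"]).as_matrix().round(4))
big=np.hstack([cv2.resize(im[n][b[1]:b[3],b[0]:b[2]],(400,400),interpolation=cv2.INTER_NEAREST) for n,b in box.items()]);cv2.imwrite("pics/c.png",big)
E
```

```text
top Y (array([278.35860409, 191.05655836]), ((278.3348693847656, 191.0504608154297), (13.505351066589355, 11.78126335144043), 16.699243545532227), 138.5)
top G (array([287.26676907, 163.71326165]), ((287.2500305175781, 163.75001525878906), (23.717084884643555, 15.178932189941406), 18.434946060180664), 325.5)
top B (array([282.86335711, 177.81212842]), ((282.77581787109375, 177.617431640625), (33.943695068359375, 52.6157112121582), 17.354022979736328), 1682.0)
scene Y (array([300.13953488, 221.43023256]), ((300.1499938964844, 221.45001220703125), (8.538147926330566, 13.28156566619873), 71.56504821777344), 86.0)
scene G (array([312.67780252, 238.35040831]), ((312.6131896972656, 238.396240234375), (11.538285255432129, 24.038095474243164), 74.05460357666016), 224.5)
scene B (array([308.32821422, 236.01791691]), ((307.234619140625, 234.373046875), (50.8693733215332, 28.153564453125), 52.12501525878906), 846.5)
Y (array([ 0.49514311, -0.20456853,  0.04141587]), np.float64(0.0016802610257529171)) [ 0.49345521 -0.20523658  0.046     ] [ 0.49953974 -0.20775509  0.046     ]
G (array([ 0.57861417, -0.22963702,  0.04041654]), np.float64(0.002135742813536992)) [ 0.57741623 -0.23043844  0.042     ] [ 0.58036413 -0.22997607  0.042     ]
B (array([ 0.5431704 , -0.21564576,  0.01807689]), np.float64(0.006304233842754201)) [ 0.53439917 -0.2179179   0.042     ] [ 0.56399548 -0.23275104  0.042     ]
yaw -16.707728521285503 0.0877529810208112
[array([ 0.4821923 , -0.18174087]), array([ 0.51596111, -0.19106241]), array([ 0.5047912 , -0.22867433]), array([ 0.47112889, -0.21918221])] [np.float64(0.039041677634487404), np.float64(0.03503176027075914), np.float64(0.03923548625449972), np.float64(0.03497501587841175)]
[[ 3.744e-01  9.273e-01 -5.000e-04]
 [ 9.273e-01 -3.744e-01 -8.000e-04]
 [-9.000e-04 -2.000e-04 -1.000e+00]]
```

View pics/c.png

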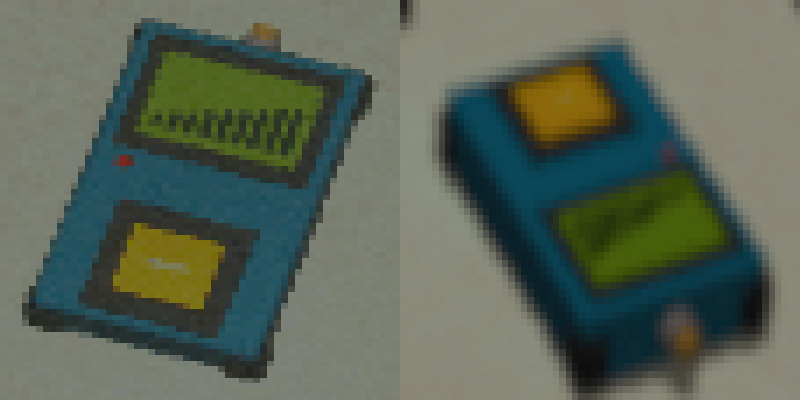

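Both views agree on the key at about (0.494, -0.205), z about 0.041–0.046, measured size 35×39 mm and meter yaw about -16.7°. All of these match the given sizes. The crops confirm a blue case and a yellow key. Next I'll shut the fingers and travel high.

Call:
{"fn": "apply_moves", "kwargs": {"increments": [[[1,-24,24,0,-0.3],[1,-24,24,0,-0.3],[1,-24,24,0,-0.3],[1,-24,24,0,-0.3],[1,-24,24,0,-0.3],[1,-24,24,0,-0.3],[1,-24,24,0,-0.3],[1,-24,24,0,-0.3],[1,-24,24,0,-0.3],[1,-24,24,0,-0.3],[1,-24,24,0,-0.3],[1,-24,24,0,-0.3],[1,-24,24,0,-0.3],[1,-24,24,0,-0.3],[1,-24,24,0,-0.3],[1,-24,24,0,-0.3],[1,-24,24,0,-0.3],[1,-24,24,0,-0.3],[1,-24,24,0,-0.3],[1,-24,24,0,-0.3]]]}}

```text
time_s: 1.77
eef_pos: [0.4999, -0.1487, 0.1915]
tcp_rot: [0.795, 0.607, -0.003, -0.001]
contact_force: [0.8, 0.3, -0.5]
width: 0.0001
```

```bash
cat > d.py <<'E'
from h import *
import sys
s=observe();Q=R.from_quat(s["tcp_rot"]).as_matrix();g=np.array([float(a) for a in sys.argv[1:4]])
print(s["time_s"],s["eef_pos"].round(4),"F",s["contact_force"].round(2),"w",s["width"])
print("d tool mm",(Q.T@(g-s["eef_pos"])*1e3).round(1),"x yaw",np.degrees(np.arctan2(Q[1,0],Q[0,0])).round(2),"tilt",Q[:,2].round(4))
E
python3 d.py .4945 -.2055 .09
```

```text
1.7667 [ 0.4999 -0.1487  0.1915] F [ 0.76  0.25 -0.5 ] w 0.00010375674416806245
d tool mm [-55.9  10.2 101.7] x yaw 74.74 tilt [-0.0049 -0.0018 -1.    ]
```

Call:
{"fn": "apply_moves", "kwargs": {"increments": [[[1,-14,2.5,0,0.3],[1,-14,2.5,0,0.3],[1,-14,2.5,0,0.3],[1,-14,2.5,0,0.3],[1,0,0,15,0],[1,0,0,20,0],[1,0,0,20,0],[1,0,0,20,0],[1,0,0,15,0],[1,0,0,6,0],[1,0,0,0,0],[1,0,0,0,0]]]}}

```text
time_s: 2.77
eef_pos: [0.4944, -0.2159, 0.0876]
tcp_rot: [0.803, 0.595, -0.004, -0.003]
contact_force: [-0.1, 0.5, 0.3]
width: -0.0003
```

```bash
python3 d.py .4945 -.2055 .0455
python3 - <<'E'
from h import *
t=read_camera("top");s=read_camera("scene")
c=[cv2.resize(t[130:230,230:330],(400,400)),cv2.resize(s[170:270,255:355],(400,400))]
cv2.imwrite("pics/n.png",np.hstack(c))
T=observe()["eef_pos"]
for n in("top","scene"):
    m=camera_model(n);p=m["camera_from_world"]@np.r_[T,1];print(n,m["fx"]*p[0]/p[2]+m["cx"],m["fy"]*p[1]/p[2]+m["cy"])
E
```

```text
2.7667 [ 0.4944 -0.2159  0.0876] F [-0.12  0.5   0.29] w -0.0002624995008619845
d tool mm [10.1 -2.5 42.1] x yaw 73.07 tilt [-9.8e-03  3.0e-04 -1.0e+00]
top 282.2676913401744 186.99183305139792
scene 297.6957155841318 211.23864564296593
```

View pics/n.png

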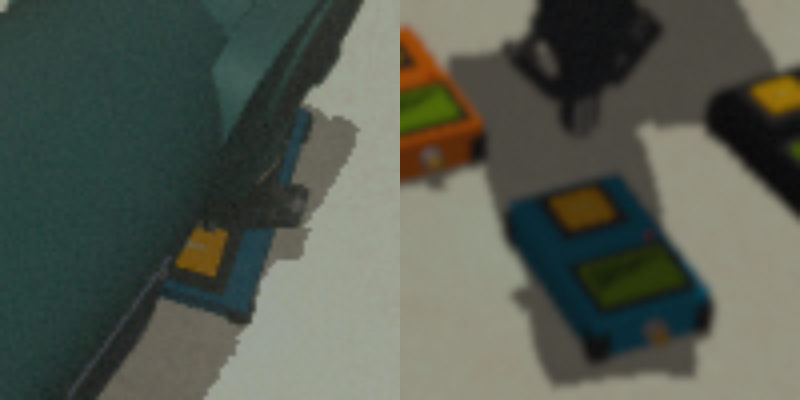

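The tip in the scene crop is at about (300,203), with the key at about (301,222). The model puts the TCP at (297.7,211), so I'll shift to the key and look again, settled and nearer.

Call:
{"fn": "apply_moves", "kwargs": {"increments": [[[1,4,-1,8,0],[1,4,-1,8,0],[1,2,0,4,0],[1,0,0,0,0],[1,0,0,0,0],[1,0,0,0,0]]]}}

```text
time_s: 3.37
eef_pos: [0.4969, -0.2052, 0.0682]
tcp_rot: [0.803, 0.596, -0.003, -0.001]
contact_force: [0.3, 0.5, -0.2]
width: 0.0002
```

```bash
python3 d.py .4945 -.2055 .0455
python3 - <<'E'
from h import *
T=observe()["eef_pos"]
t=read_camera("top");s=read_camera("scene");P={}
for n,i in(("top",t),("scene",s)):
    m=camera_model(n);p=m["camera_from_world"]@np.r_[T,1];P[n]=np.array([m["fx"]*p[0]/p[2]+m["cx"],m["fy"]*p[1]/p[2]+m["cy"]]);print(n,P[n])
o=[]
for i,(x,y),w in((t,(250,155),60),(s,(270,185),60)):
    c=cv2.resize(i[y:y+w,x:x+w],(400,400),interpolation=cv2.INTER_CUBIC);c=cv2.convertScaleAbs(c,alpha=2.);o.append(c)
for c,n,(x,y) in zip(o,("top","scene"),((250,155),(270,185))):
    u=((P[n]-[x,y]+.5)*400/60).astype(int);cv2.drawMarker(c,(int(u[0]),int(u[1])),(255,0,255),0,14,1)
cv2.imwrite("pics/n2.png",np.hstack(o))
E
```

```text
3.3667 [ 0.4969 -0.2052  0.0682] F [ 0.28  0.5  -0.21] w 0.0001599875763871191
d tool mm [-0.9 -2.1 22.7] x yaw 73.11 tilt [-0.0057 -0.0022 -1.    ]
top [278.35016591 187.97845707]
scene [300.49303984 215.208174  ]
```

View pics/n2.png

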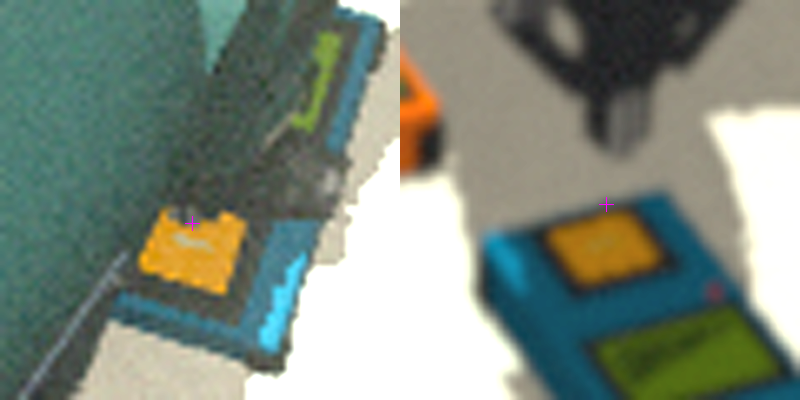

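Run:
```python
from h import *
for a in((278,184),(277.5,186)):
  for b in((303,206.5),(302,206)): print(a,b,tri(a,b))
```

```text
(278, 184) (303, 206.5) (array([ 0.50050881, -0.20261792,  0.10314744]), np.float64(0.0038460185143247877))
(278, 184) (302, 206) (array([ 0.49908651, -0.20372647,  0.10505464]), np.float64(0.0010217921807415804))
(277.5, 186) (303, 206.5) (array([ 0.49652529, -0.20033085,  0.09943484]), np.float64(0.006284879586981782))
(277.5, 186) (302, 206) (array([ 0.49510345, -0.2014449 ,  0.10134828]), np.float64(0.003446457439043638))
```

The triangulated tip agrees with the TCP laterally to a few mm, but appears about 30 mm higher than reported. I can't tell which is right from the images, so I'll descend gently and let the force settle it.

Call:
{"fn": "apply_moves", "kwargs": {"increments": [[[1,0,-1,3,0],[1,0,0,3,0],[1,0,0,3,0],[1,0,0,3,0],[1,0,0,2,0],[1,0,0,1,0],[1,0,0,0,0],[1,0,0,0,0]]]}}

```text
time_s: 4.13
eef_pos: [0.4959, -0.2055, 0.0518]
tcp_rot: [0.803, 0.595, -0.003, -0.001]
contact_force: [-0.8, 0.1, -0.3]
width: -0.0
```

```bash
python3 d.py .495 -.2055 .0455
```

```text
4.1333 [ 0.4959 -0.2055  0.0518] F [-0.83  0.13 -0.3 ] w -5.306778158787589e-06
d tool mm [-0.2 -0.8  6.3] x yaw 73.07 tilt [-0.0053 -0.0025 -1.    ]
```

Call:
{"fn": "apply_moves", "kwargs": {"increments": [[[1,0,0,1,0],[1,0,0,1,0],[1,0,0,1,0],[1,0,0,1,0],[1,0,0,1,0],[1,0,0,0,0]]]}}

```text
time_s: 4.63
eef_pos: [0.4961, -0.2056, 0.0466]
tcp_rot: [0.804, 0.595, -0.003, -0.0]
contact_force: [-0.6, -0.0, 0.4]
width: 0.0
```

```bash
python3 d.py .495 -.2055 .0455;python3 - <<'E'
from h import *
s=read_camera("scene");cv2.imwrite("pics/n3.png",cv2.convertScaleAbs(cv2.resize(s[185:245,270:330],(500,500),interpolation=cv2.INTER_CUBIC),alpha=2.))
E
```

```text
4.6333 [ 0.4961 -0.2056  0.0466] F [-0.56 -0.    0.43] w 3.579361798819543e-05
d tool mm [-0.2 -1.1  1.1] x yaw 73.07 tilt [-0.0047 -0.0028 -1.    ]
```

View pics/n3.png

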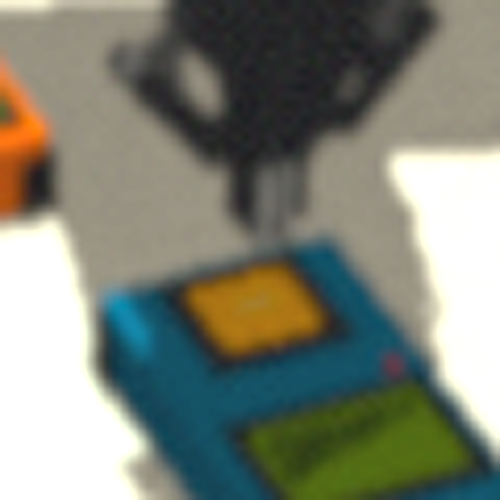

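The tip is at (302,214) and the key centre at (301,222), so the image still shows a gap, and there is no contact force. I'll continue slowly.

Call:
{"fn": "apply_moves", "kwargs": {"increments": [[[1,0,0,1,0],[1,0,0,1,0],[1,0,0,0,0]]]}}

```text
time_s: 4.93
eef_pos: [0.4962, -0.2057, 0.0446]
tcp_rot: [0.804, 0.595, -0.003, -0.0]
contact_force: [0.4, -0.7, -0.0]
width: -0.0004
```

Call:
{"fn": "apply_moves", "kwargs": {"increments": [[[1,0,0,1,0],[1,0,0,1,0],[1,0,0,1,0],[1,0,0,1,0],[1,0,0,0,0]]]}}

```text
time_s: 5.35
eef_pos: [0.4961, -0.2057, 0.0401]
tcp_rot: [0.803, 0.595, -0.003, -0.0]
contact_force: [0.1, -0.2, -0.1]
width: 0.0001
```

Run:
```python
from h import *
T=observe()["eef_pos"];o=[]
for n,(x,y) in (("top",(250,155)),("scene",(270,185))):
    i=read_camera(n);m=camera_model(n)
    c=cv2.convertScaleAbs(cv2.resize(i[y:y+60,x:x+60],(400,400),interpolation=cv2.INTER_CUBIC),alpha=2.5)
    for h,col in((0,(255,0,255)),(.027,(255,255,255))):
        p=m["camera_from_world"]@np.r_[T+[0,0,h],1];u=(np.array([m["fx"]*p[0]/p[2]+m["cx"]-x,m["fy"]*p[1]/p[2]+m["cy"]-y])+.5)*400/60
        cv2.drawMarker(c,(int(u[0]),int(u[1])),col,0,12,1)
    o.append(c)
cv2.imwrite("pics/n4.png",np.hstack(o))
```

```text
(no output)
```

View pics/n4.png

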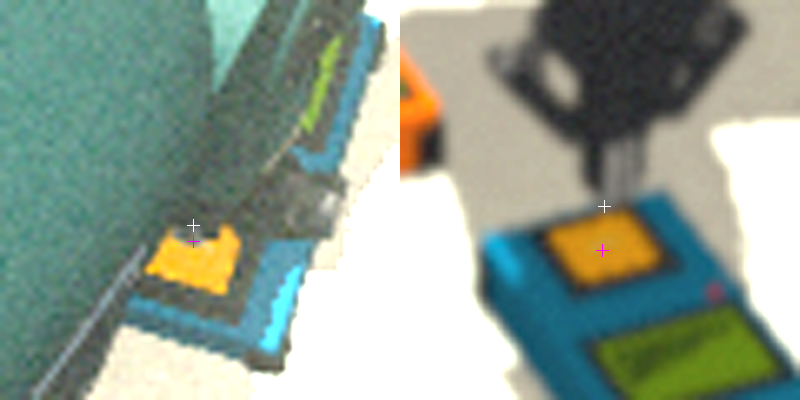

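The top view puts the tip over the key's far half, and the scene view puts the tip end at (620,200) in the crop, which matches TCP + 27–30 mm (white marker). The shut fingertips really are higher than the reported TCP. I'll keep descending gently, shifted slightly towards the key centre.

Call:
{"fn": "apply_moves", "kwargs": {"increments": [[[1,0,-2,1.5,0],[1,0,-2,1.5,0],[1,0,0,1.5,0],[1,0,0,1.5,0],[1,0,0,1.5,0],[1,0,0,1.5,0],[1,0,0,1,0],[1,0,0,0,0]]]}}

```text
time_s: 6.12
eef_pos: [0.4918, -0.2045, 0.0292]
tcp_rot: [0.804, 0.595, -0.003, -0.0]
contact_force: [0.2, -0.3, -0.2]
width: -0.0003
```

Run:
```python
from h import *
T=observe()["eef_pos"];o=[]
for n,(x,y) in (("top",(250,155)),("scene",(270,185))):
    i=read_camera(n);m=camera_model(n)
    c=cv2.convertScaleAbs(cv2.resize(i[y:y+60,x:x+60],(400,400),interpolation=cv2.INTER_CUBIC),alpha=2.5)
    for h,col in((0,(255,0,255)),(.030,(255,255,255))):
        p=m["camera_from_world"]@np.r_[T+[0,0,h],1];u=(np.array([m["fx"]*p[0]/p[2]+m["cx"]-x,m["fy"]*p[1]/p[2]+m["cy"]-y])+.5)*400/60
        cv2.drawMarker(c,(int(u[0]),int(u[1])),col,0,12,1)
    o.append(c)
cv2.imwrite("pics/n5.png",np.hstack(o))
```

```text
(no output)
```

View pics/n5.png

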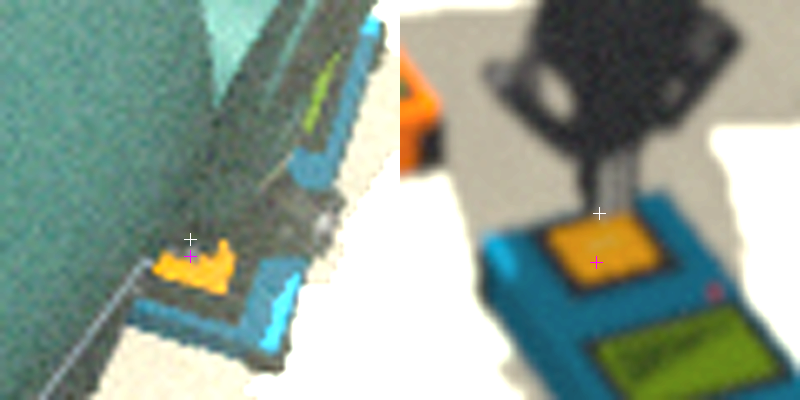

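In the top view the tip's front edge is 2 px below the key centre, so the tip is centred to within about 3 mm. In the scene view the tip end at (613,212) is above the key at (604,248), with the gap closing. I'll continue down.

Call:
{"fn": "apply_moves", "kwargs": {"increments": [[[1,0,0,1,0],[1,0,0,1,0],[1,0,0,1,0],[1,0,0,1,0],[1,0,0,1,0],[1,0,0,1,0],[1,0,0,0,0]]]}}

```text
time_s: 6.8
eef_pos: [0.4921, -0.2046, 0.023]
tcp_rot: [0.804, 0.595, -0.003, 0.0]
contact_force: [0.5, -0.4, 0.4]
width: -0.0003
```

Call:
{"fn": "apply_moves", "kwargs": {"increments": [[[1,0,0,1,0],[1,0,0,1,0],[1,0,0,1,0],[1,0,0,0,0]]]}}

```text
time_s: 7.13
eef_pos: [0.4921, -0.2047, 0.0196]
tcp_rot: [0.804, 0.595, -0.003, 0.0]
contact_force: [0.1, -0.4, -0.6]
width: -0.0001
```

Call:
{"fn": "apply_moves", "kwargs": {"increments": [[[1,0,0,1,0],[1,0,0,1,0],[1,0,0,0,0]]]}}

```text
time_s: 7.38
eef_pos: [0.4921, -0.2047, 0.0174]
tcp_rot: [0.804, 0.595, -0.003, 0.0]
contact_force: [0.1, -0.5, -0.8]
width: -0.0001
```

Run:
```python
from h import *
T=observe()["eef_pos"];o=[]
for n,(x,y) in (("top",(250,155)),("scene",(270,185))):
    i=read_camera(n)
    o.append(cv2.convertScaleAbs(cv2.resize(i[y:y+60,x:x+60],(400,400),interpolation=cv2.INTER_CUBIC),alpha=2.5))
cv2.imwrite("pics/n6.png",np.hstack(o))
```

```text
(no output)
```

View pics/n6.png

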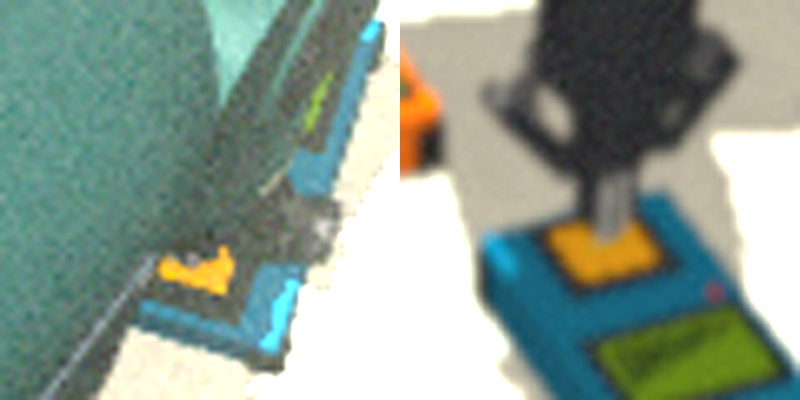

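In the scene view the tip end is at crop (610,238), right over the key centre at (604,248) with a few mm left. I'll go down in short, fine steps.

Call:
{"fn": "apply_moves", "kwargs": {"increments": [[[1,0,0,0.8,0],[1,0,0,0.8,0],[1,0,0,0.8,0],[1,0,0,0,0]]]}}

```text
time_s: 7.82
eef_pos: [0.4922, -0.2047, 0.015]
tcp_rot: [0.803, 0.595, -0.002, 0.0]
contact_force: [0.5, -0.4, 0.8]
width: 0.0
```

Call:
{"fn": "apply_moves", "kwargs": {"increments": [[[1,0,0,0.8,0],[1,0,0,0.8,0],[1,0,0,0,0]]]}}

```text
time_s: 8.07
eef_pos: [0.4922, -0.2047, 0.0132]
tcp_rot: [0.803, 0.595, -0.002, 0.0]
contact_force: [0.5, 0.4, 0.0]
width: -0.0
```

Call:
{"fn": "apply_moves", "kwargs": {"increments": [[[1,0,0,0.8,0],[1,0,0,0.8,0],[1,0,0,0,0]]]}}

```text
time_s: 8.32
eef_pos: [0.4922, -0.2047, 0.0115]
tcp_rot: [0.803, 0.595, -0.002, 0.0]
contact_force: [0.5, -0.0, 0.0]
width: -0.0003
```

Call:
{"fn": "apply_moves", "kwargs": {"increments": [[[1,0,0,0.8,0],[1,0,0,0.8,0],[1,0,0,0,0]]]}}

```text
time_s: 8.57
eef_pos: [0.4923, -0.2047, 0.0099]
tcp_rot: [0.803, 0.595, -0.002, 0.0]
contact_force: [-1.4, 0.5, 2.4]
width: 0.0
```

Contact has started at 2.4 N. I'll press further in small steps.

Call:
{"fn": "apply_moves", "kwargs": {"increments": [[[1,0,0,0.7,0],[1,0,0,0.4,0]]]}}

```text
time_s: 8.73
eef_pos: [0.4922, -0.2048, 0.0089]
tcp_rot: [0.804, 0.595, -0.002, 0.001]
contact_force: [-2.0, 1.4, 4.5]
width: -0.0002
```

Call:
{"fn": "apply_moves", "kwargs": {"increments": [[[1,0,0,0.6,0],[1,0,0,0.3,0]]]}}

```text
time_s: 8.9
eef_pos: [0.4923, -0.2048, 0.0088]
tcp_rot: [0.803, 0.595, -0.002, 0.001]
contact_force: [-3.6, 1.5, 11.3]
width: -0.0001
```

Call:
{"fn": "apply_moves", "kwargs": {"increments": [[[1,0,0,0.2,0],[1,0,0,0.2,0]]]}}

```text
time_s: 9.07
eef_pos: [0.4923, -0.2048, 0.0089]
tcp_rot: [0.803, 0.595, -0.002, 0.001]
contact_force: [-1.7, 1.1, 4.9]
width: -0.0002
```

Call:
{"fn": "apply_moves", "kwargs": {"increments": [[[1,0,0,0.3,0],[1,0,0,0.3,0],[1,0,0,0.3,0],[1,0,0,0.3,0],[1,0,0,0.3,0]]]}}

```text
time_s: 9.48
eef_pos: [0.4923, -0.2048, 0.0088]
tcp_rot: [0.803, 0.595, -0.002, 0.002]
contact_force: [-2.3, 1.8, 7.6]
width: 0.0002
```

The force is steady at 7.6 N, inside the good band. I'll hold it for another second.

Call:
{"fn": "apply_moves", "kwargs": {"increments": [[[1,0,0,0.3,0],[1,0,0,0.3,0],[1,0,0,0.3,0],[1,0,0,0.3,0],[1,0,0,0.3,0],[1,0,0,0.3,0],[1,0,0,0.3,0],[1,0,0,0.3,0],[1,0,0,0.3,0],[1,0,0,0.3,0],[1,0,0,0.3,0]]]}}

```text
time_s: 10.4
eef_pos: [0.4924, -0.2049, 0.0088]
tcp_rot: [0.803, 0.595, -0.002, 0.003]
contact_force: [-2.1, 0.8, 8.0]
width: -0.0
```

The force against travel (2.4 N, then 4.5 N over 1 mm, then a solid stop) matches the key's spring. Now I'll release straight up.

Call:
{"fn": "apply_moves", "kwargs": {"increments": [[[1,0,0,-1,0],[1,0,0,-2,0],[1,0,0,-5,0],[1,0,0,-10,0],[1,0,0,-15,0],[1,0,0,-20,0],[1,0,0,-20,0],[1,0,0,-20,0],[1,0,0,-20,0],[1,0,0,-10,0],[1,0,0,-4,0],[1,0,0,0,0],[1,0,0,0,0],[1,0,0,0,0]]]}}

```text
time_s: 11.57
eef_pos: [0.4912, -0.2033, 0.1426]
tcp_rot: [0.803, 0.595, -0.002, 0.002]
contact_force: [0.4, -0.5, -0.5]
width: 0.0002
```

Run:
```python
from h import *
s=observe();print(s["time_s"],s["eef_pos"],s["contact_force"],abs(s["dq"]).max())
cv2.imwrite("pics/end.png",read_camera("scene"))
```

```text
11.5667 [ 0.49115275 -0.20333673  0.14263555] [ 0.43211167 -0.50434539 -0.46514795] 0.012165492608134236
```

View pics/end.png

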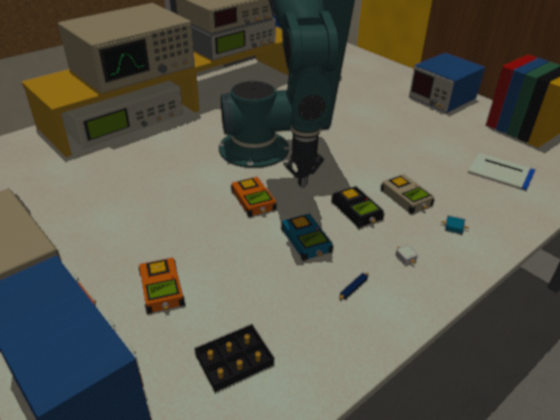

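The gripper tip at (304,183) is well clear of the blue meter's key at (300,222). Everything else is where it was.

```bash
python3 -c "
from cell import *
print(finish_job())"
```

```text
the job is handed in; nothing more can be done
None
```

I pressed the blue meter's yellow key straight down with the shut fingers, held it, released it straight up and handed the job in. No verdict was given.

- **Press:** The force went from 2.4 N to 4.5 N over about 1 mm, then met the solid stop, which matches the key's spring. I held it for about 1.5 s, with readings between 4.9 and 11.3 N. It was steady at 7.6–8.0 N at the readings over the last second.
- **End state:** The arm was clear about 11.6 s in, well under the 26 s limit. The force reading was back to noise (about 0.5 N), and the tip was about 130 mm above where it pressed. The last picture showed nothing moved, and the arm stayed clear of the beige and black meters. I did not measure directly that the key is back up.
- **Height disagreement:** The shut fingertips touched the key about 36 mm lower in reported tool height than its 46 mm top would suggest. The images had shown the tips about 30 mm above the reported point, so I found contact by slow, force-checked steps instead.
- **Camera disagreement:** The two cameras also differed by about 6 mm in x on where the key was. The tip still landed on it, by both views and by the feel of the spring.

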